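# Unlatch the push-button bin and hold its lid at 60 degrees

## Task

I need both hands free to get the bar tools out of the white storage bin, and its wooden lid falls shut by itself. Press the bin's round steel button straight down to its stop so that the latch lets go and the lid pops ajar, and let the button come back up; then take the lid by its steel bridge handle, raise it to 60 degrees open (within 7 degrees) and finish still holding it there, hand on the handle. Leave everything else on the worktop standing where it is.

Things in the scene. Friction and masses are not known exactly. Their poses are not given: they have to be found in the camera images.
- bin: White storage bin, 220 mm (its x) by 200 mm (its y), fixed. Origin: centre of its underside, on the worktop. Its x points from the button end to the hinge end, y along the hinge line. At the button end a 50 mm deck carries a raised latch cover (40 x 64 mm, top at z = 140 mm); the lid, its top at z = 123 mm, covers the rest. Stands side-on, hinge end to the robot's left, turned up to 25 degrees.
- bin_button (a joint): Round steel mushroom button, 38 mm across, on the latch cover; slide in m: 0 = up, 0.010 = down at its stop. A spring: 2.4 N to start it, about 7 N at the stop, rigid beyond; comes back up when let go. From about 7 mm the bolt over the lid's tongue is drawn clear and the lid pops ajar.
- button_top (a point): Centre of the button's top face: 165 mm above the worktop at rest, at x = -87 mm, y = 0 in the bin's frame. Moves with the button.
- bin_lid (a joint): Light wooden lid plate (164 x 198 x 8 mm, 0.26 to 0.4 kg). Hinge angle in rad: 0 = shut and latched (it cannot be raised until the button is pressed), grows as the handle end rises, 1.047 = 60 degrees, 1.40 = end of swing. Freed, two spring pins push it ajar to about 0.12, where it rests; from above that it falls back unless held.
- lid_hinge (a point): Middle of the hinge axis: x = +106 mm, y = 0, z = 119 mm in the bin's frame. The axis is level, along the bin's y.
- lid_handle (a point): Centre of the bar of the steel bridge handle, near the lid's free edge. The bar is 54 mm long along the bin's x (lid shut), 14 mm wide along the bin's y (pinch it so), 11 mm high, 28 mm clear of the lid. With the lid at angle a, in the bin's frame (mm): x = 106 - 128 cos a + 37.5 sin a, y = 0, z = 119 + 128 sin a + 37.5 cos a (shut: x = -22, z = 156.5).
- bitters_1: Bystander: small brown dropper bottle, 33 mm across, 102 mm high, standing behind the bin (away from the robot). Origin under its centre. Leave alone.
- bitters_2: Bystander: a second brown dropper bottle of the same size beside the first. Leave alone.
- toothpicks: Bystander: glass jar with a black screw cap, 45 mm across, 105 mm high, behind the bin. Leave alone.
- clip_jar: Bystander: small white and wooden-rimmed clip jar, 66 mm across, 78 mm high, left of the bin. Leave alone.
- wine_stopper: Bystander: chrome and black bottle stopper, 36 mm across, 65 mm high, right of the bin. Leave alone.
- bar_spoon: Bystander: thin bar spoon, 259 mm long, lying on the worktop near its front edge, at the right. Leave alone.

How it is judged:
By the outcome, as a careful person would: the job done as asked, in the order asked, and still so for the second after the job is handed in, while the arm keeps its last pose, push and grip.
It also fails if it takes over 42 s, if anything falls off the work surface, if the arm or the gripper's body presses on something with over 40 N, if the wrist force passes 120 N, or if a joint passes its speed limit or range.

## Robot

A 6-joint arm with a two-finger parallel gripper is mounted at the origin on a cart in front of the work surface, level with it; the furniture and walls round the work are solid. World frame = base frame: x ahead of the robot, y to its left, z up, the work surface at z = 0. Lengths are in m, angles in rad, forces in N, time in s.
With the tool pointing down it reaches from about 0.35 to 0.775 m from the base axis. Payload 7.3 kg.
Tool frame: the origin (TCP) lies between the finger pads, 19 mm behind the fingertips; this is the grasp point; z points along the fingers, y is the line along which they close (so a half turn about z gives the same grasp; the last joint's range is limited). The gripper opens to 92 mm and grips with 3 to 60 N. Pads are 19 mm wide; open, the fingers measure 130 mm over their backs; the gripper's body (75 mm by 190 mm) begins 47 mm behind the grasp point.
Start: joints at [1.134, 0.342, 1.524, -0, 1.275, -0.146], TCP at [0.151, 0.503, 0.246] pointing down, gripper open.
Joint ranges: [-2.53, 2.53], [-0.77, 2.02], [0.04, 2.7], [-1, 4.14], [0.28, 2.66], [-3.11, 3.11]. Speed limits (rad/s): [2.57, 2.57, 3.14, 3.14, 3.14, 3.14].

## Interface

Orientations are given as [roll, pitch, yaw] about the fixed x, y, z axes, in that order (R = Rz(yaw) Ry(pitch) Rx(roll)).
In Python, from cell import robot gives the robot as it stands.
- The arm moves only by the tool step_arm, never from a script. Its argument "motion" is a list of rows, each a list of 2 entries, a list of its own where there are three numbers: the shift along the tool's x, y, z in units of 60 mm (1.0 is 60 mm), then the turn about the tool's z in rad. In form: [[[x, y, z], spin], ...]. A call has 1 to 10 rows; each row is the pose to reach, as a shift and turn from the pose commanded when the call began, along the tool's axes at that moment; what a row does not reach only later rows make up. A row lasts 1/8 s, in which the tool goes at most 62.5 mm and 10.7 degrees, less where a joint would pass 70% of its speed; a pose out of reach is approached as far as the arm can. A call with a gripper value outside its range is refused whole. "hand" is the closure in counts, from 0 (fully open) to 255 (shut), set as the call begins (left out, the last holds). The fingers move at their own pace and stop on an object; "squeeze" is the grip in N (left out, the last holds). Time passes only in rows, so rows that repeat a pose let the fingers close. It gives the time, the measured TCP pose, the force, the opening and the grip force at its end, in the units of the state.
- robot.observe(): the state, without advancing time (a new reading comes with each control period).
- robot.read_camera(name): name is "scene" or "top" or "wrist"; returns a dict with "pixels" (400x640x3 uint8, red, green, blue), "intrinsics" (3x3 intrinsics, pixels), "xyz" and "rotation" of the camera in the world; the wrist camera has in their place "T_tool_cam" (4x4, takes a point from camera to tool coordinates, whose origin is the TCP and whose axes are the flange's). Camera axes: x right, y up, looking along -z (the intrinsics and any distortion apply to the point x, -y, -z); pixel columns grow to the right and rows downward; lengths in m; the calibration is good to about 2 mm. A picture is of the moment at which its call begins: read the wrist's pose just before it. There is no depth.
- robot.hand_in(): hands the job in; it is judged then, once.
The state is a dict: "time": time; "qpos": joint angles; "qvel": joint speeds; "joint_efforts": joint torques, N m; "tool_pos": TCP position; "tool_rot": TCP orientation; "contact_force": force on the tool from outside, world axes, zero at the start; "torque": the same for the moment, N m; "opening": finger opening in m; "grip_force": force on a finger pad.
Only numpy, scipy, OpenCV 4.12 (cv2) and the standard library are available. Lean on these libraries where they do the work, as an engineer would, in place of code of your own. Each camera call takes 0.05 s, during which the arm holds its last target. There are 200 camera calls.

## Working session

There is one attempt and no reset: what is moved stays moved. The work goes in short steps, Python scripts to look and compute and a tool call to move; the robot and the scene stay as the last step left them, time stands still between calls to the robot, and variables do not carry over. Pictures are saved under pics/ and viewed, at most 10 in all, crops included, and the job is handed in when it is done.

Besides the shell and the picture viewer there is one more tool, called after "Call:" by a JSON object that holds its "api" and its "payload", one argument or row to a line. step_arm: Moves the arm, as the interface text tells. Its arguments: {"type":"object","properties":{"motion":{"type":"array"},"hand":{"type":"number"},"squeeze":{"type":"number"}},"required":["motion"]}

```bash
mkdir -p pics; ls; python3 - <<'E'
from cell import robot
import cv2,numpy as np
print(robot.observe())
for n in ["scene","top"]:
    c=robot.read_camera(n); cv2.imwrite(f"pics/{n}0.png",c["pixels"][:,:,::-1])
    print(n,c["intrinsics"],c["xyz"],c["rotation"],[k for k in c])
E
```

```text
pics
{'time': 0.0, 'qpos': array([ 1.13399563e+00,  3.42699445e-01,  1.52503227e+00, -8.75205710e-06,
        1.27538572e+00, -1.46005071e-01]), 'qvel': array([-0.00133667,  0.0007042 ,  0.00081455,  0.00082338,  0.00033061,
        0.00056984]), 'joint_efforts': array([-2.35268431e-03, -4.31223428e+01, -2.44216847e+01,  7.15437136e-02,
        5.58045530e-02, -1.49322241e-04]), 'tool_pos': array([0.15034513, 0.50261281, 0.2448517 ]), 'tool_rot': array([-3.14008288e+00, -2.13555642e-04,  2.85079942e+00]), 'contact_force': array([-0.08137507, -1.16075694, -0.36530818]), 'torque': array([-0.01275688, -0.02763637, -0.03507352]), 'grip_force': 0.0, 'opening': 0.09189323879280341}
scene [[414.75048563   0.         323.97015602]
 [  0.         414.75048563 199.28497898]
 [  0.           0.           1.        ]] [-0.23477259 -0.34670162  0.77748653] [ 0.935712    0.00664066 -1.00785261] ['pixels', 'intrinsics', 'xyz', 'rotation']
top [[367.52765232   0.         321.44954882]
 [  0.         367.52765232 198.8460935 ]
 [  0.           0.           1.        ]] [0.31135362 0.1207431  1.33714523] [ 0.1570933  -0.01237915 -1.55956144] ['pixels', 'intrinsics', 'xyz', 'rotation']
```

View pics/scene0.png

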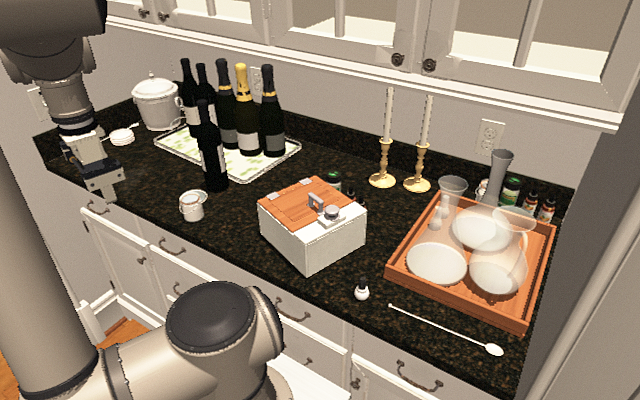

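View pics/top0.png

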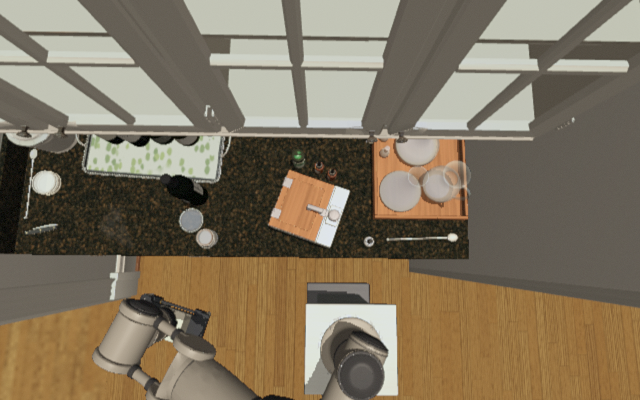

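Scene view: bin with button near (331,212), handle (316,202). Top view: button (334,215), handle (317,210), lid from the hinges (288,183)/(277,208) to the white deck.

```bash
cat > h.py <<'E'
import numpy as np,cv2
from scipy.spatial.transform import Rotation as Ro
def rot(r): return Ro.from_euler('xyz',r).as_matrix()
def ray(c,u,v):
    d=np.linalg.solve(c["intrinsics"],[u,v,1.]); d=d*[1,-1,-1]
    if "xyz" in c: o,R=np.array(c["xyz"]),rot(c["rotation"])
    else: o,R=c["o"],c["R"]
    return o,R@d
def plane(c,u,v,z):
    o,d=ray(c,u,v); return o+d*(z-o[2])/d[2]
def proj(c,p):
    o,R=(np.array(c["xyz"]),rot(c["rotation"])) if "xyz" in c else (c["o"],c["R"])
    q=R.T@(np.array(p)-o)*[1,-1,-1]; q=c["intrinsics"]@q; return q[:2]/q[2]
def wrist(robot):
    s=robot.observe(); c=robot.read_camera("wrist"); T=c["T_tool_cam"]; R=rot(s["tool_rot"])
    c["o"]=s["tool_pos"]+R@T[:3,3]; c["R"]=R@T[:3,:3]; c.pop("xyz",None); return c
def h(a,yaw,C):
    x=.106-.128*np.cos(a)+.0375*np.sin(a); z=.119+.128*np.sin(a)+.0375*np.cos(a)
    return np.array([C[0]+x*np.cos(yaw),C[1]+x*np.sin(yaw),z])
E
python3 - <<'E'
from cell import robot
from h import *
t=robot.read_camera("top"); s=robot.read_camera("scene")
p=t["pixels"]; hsv=cv2.cvtColor(p,cv2.COLOR_RGB2HSV)
m=cv2.inRange(hsv,(3,80,60),(22,255,255)); m[:,:255]=0;m[:,362:]=0;m[:165]=0;m[250:]=0
m=cv2.morphologyEx(m,cv2.MORPH_CLOSE,np.ones((9,9)))
cn=max(cv2.findContours(m,0,1)[0],key=cv2.contourArea)
b=cv2.boxPoints(cv2.minAreaRect(cn)); print(b)
W=[plane(t,u,v,.123)[:2] for u,v in b]; print(np.round(W,4), [np.linalg.norm(W[i]-W[i-1]) for i in range(4)])
print("button",plane(t,334,215,.165),plane(s,331.5,209,.165)); print("handle",plane(t,317,210,.162),plane(s,316,200,.162))
for n,c,(u,v) in [("top",t,(318,208)),("scene",s,(318,215))]:
    cv2.imwrite(f"pics/{n}1.png",cv2.resize(c["pixels"][v-50:v+50,u-65:u+65,::-1],None,fx=6,fy=6,interpolation=cv2.INTER_CUBIC))
E
```

```text
[[255.      248.99997]
 [255.      164.99997]
 [361.      164.99997]
 [361.      248.99997]]
[[ 0.3351  0.3231]
 [ 0.6169  0.3342]
 [ 0.6221 -0.0253]
 [ 0.3391 -0.0237]] [np.float64(0.3467832069305122), np.float64(0.2820470477655491), np.float64(0.3595135142875046), np.float64(0.28301406819501107)]
button [0.44524683 0.06746416 0.165     ] [0.44209878 0.06377488 0.165     ]
handle [0.46109283 0.12221304 0.162     ] [0.45637146 0.11780959 0.162     ]
```

View pics/top1.png

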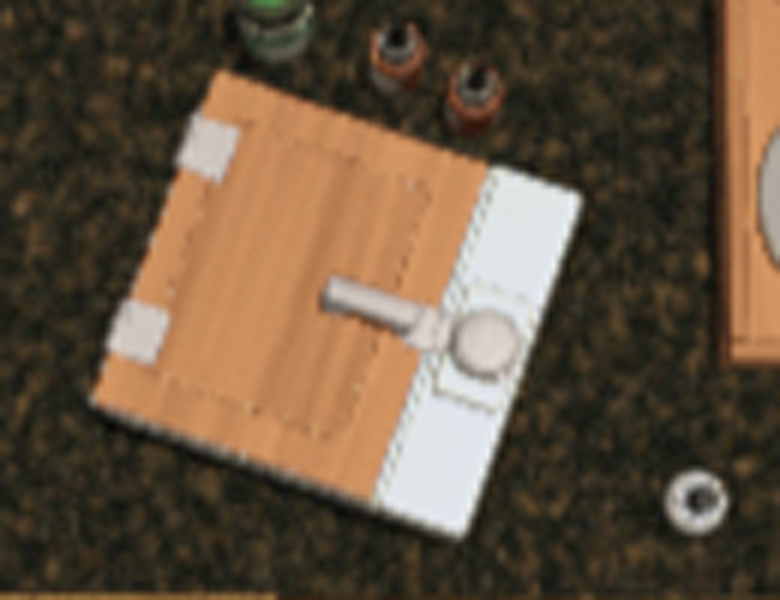

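View pics/scene1.png

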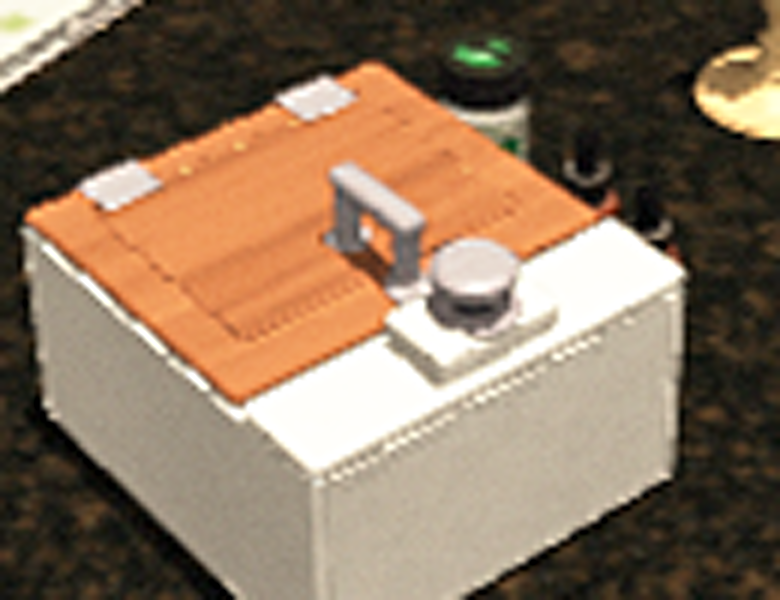

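Top crop (origin 253,158, ×6): left lid corners (220,72), (92,402); deck corners (582,195), (463,538); button (485,343); bar ends (325,292)–(418,318). Scene crop (origin 253,165): button top (476,262); corners (25,215), (375,62); bar top ends (340,168), (415,222).

```bash
python3 - <<'E'
from cell import robot
from h import *
from scipy.optimize import least_squares
t=robot.read_camera("top"); s=robot.read_camera("scene")
f=lambda U,V,o:((U+.5)/6-.5+o[0],(V+.5)/6-.5+o[1])
T=(253,158);S=(253,165)
obs=[("top",t,T,[((220,72),(.106,.099,.123)),((92,402),(.106,-.099,.123)),((582,195),(-.11,.1,.12)),((463,538),(-.11,-.1,.12)),((485,343),(-.087,0,.165)),((325,292),(.005,0,.162))]),
("scene",s,S,[((25,215),(.106,.099,.123)),((375,62),(.106,-.099,.123)),((685,268),(-.11,-.1,.12)),((318,472),(-.11,.1,.12)),((476,262),(-.087,0,.165)),((340,168),(.005,0,.162)),((418,222),(-.049,0,.162))])]
# bin y sign: x to robot left(+y) => bin y toward -world x
obs[0][3][:4]=[((220,72),(.106,-.099,.123)),((92,402),(.106,.099,.123)),((582,195),(-.11,-.1,.12)),((463,538),(-.11,.1,.12))]
obs[1][3][:4]=[((25,215),(.106,.099,.123)),((375,62),(.106,-.099,.123)),((685,268),(-.11,-.1,.12)),((318,472),(-.11,.1,.12))]
def W(q,p): c,n=np.cos(q[2]),np.sin(q[2]); return [q[0]+c*p[0]-n*p[1],q[1]+n*p[0]+c*p[1],p[2]]
def res(q,g): return np.concatenate([proj(c,W(q,p))-f(*uv,o) for _,c,o,l in g for uv,p in l])
for g in (obs[:1],obs[1:],obs):
    r=least_squares(res,[.45,.12,1.6],args=(g,)); q=r.x
    print(np.round(q,4),"button",np.round(W(q,(-.087,0,.165)),4),"handle",np.round(W(q,(-.022,0,.1565)),4)); print(np.round(r.fun.reshape(-1,2),1).tolist())
for nm,uv,o,z in [("stopper",(695,500),T,.065),("b1",(398,40),T,.1),("b2",(475,85),T,.1),("tooth",(275,20),T,.1)]: print(nm,plane(t,*f(*uv,o),z))
print(plane(t,206,238,.07))
E
```

```text
[0.4742 0.1506 1.2408] button [0.446  0.0683 0.165 ] handle [0.467  0.1298 0.1565]
[[-0.3, 0.1], [0.2, 0.2], [-0.2, 0.7], [-0.1, -0.1], [0.3, 0.0], [0.0, -0.9]]
[0.4755 0.1484 1.2503] button [0.4481 0.0658 0.165 ] handle [0.4685 0.1275 0.1565]
[[-0.3, 0.2], [-0.1, -0.5], [0.6, 1.1], [0.0, 0.9], [0.1, -0.8], [-0.4, -1.0], [-0.1, -0.3]]
[0.4751 0.1492 1.2464] button [0.4473 0.0667 0.165 ] handle [0.4681 0.1283 0.1565]
[[-0.0, -0.0], [0.8, 0.1], [0.1, 0.2], [0.6, -0.5], [0.8, -0.4], [0.5, -1.2], [-0.5, 0.0], [-0.2, -0.5], [0.3, 1.2], [-0.6, 0.8], [-0.3, -0.8], [-0.7, -1.0], [-0.5, -0.3]]
stopper [ 0.36832642 -0.05632205  0.065     ]
b1 [0.62854924 0.11775443 0.1       ]
b2 [0.6025962  0.07315872 0.1       ]
tooth [0.63938724 0.18886847 0.1       ]
[0.37147563 0.50060397 0.07      ]
```

Call:
{"api": "step_arm", "payload": {
  "motion": [
    [[-0.7, -0.55, 0], 0.16],
    [[-1.4, -1.1, 0], 0.32],
    [[-2.1, -1.7, 0], 0.5],
    [[-2.8, -2.25, 0], 0.66],
    [[-3.5, -2.8, 0], 0.82],
    [[-4.2, -3.4, 0], 1.0],
    [[-4.9, -3.95, 0], 1.16],
    [[-5.6, -4.5, 0], 1.32],
    [[-6.3, -5.1, 0], 1.48],
    [[-6.83, -5.54, 0], 1.605]
  ],
  "hand": 255,
  "squeeze": 20
}}

```text
time: 1.55
tool_pos: [0.4487, 0.065, 0.2456]
tool_rot: [3.141, -0.0, 1.24]
contact_force: [0.1, 1.0, 0.6]
opening: 0.0007
grip_force: 0.0
```

Call:
{"api": "step_arm", "payload": {
  "motion": [
    [[0, 0, 0], 0],
    [[0, 0, 0], 0]
  ]
}}

```text
time: 1.8
tool_pos: [0.4473, 0.0673, 0.2453]
tool_rot: [-3.141, -0.0, 1.246]
contact_force: [0.6, -0.5, -0.8]
opening: 0.0005
grip_force: 0.0
```

```bash
python3 - <<'E'
from cell import robot
from h import *
c=wrist(robot); im=c["pixels"][:,:,::-1].copy()
q=(.4751,.1492,1.2464)
W=lambda x,y,z:[q[0]+np.cos(q[2])*x-np.sin(q[2])*y,q[1]+np.sin(q[2])*x+np.cos(q[2])*y,z]
for p in [(-.087,0,.165),(.005,0,.162),(-.049,0,.162),(.106,.099,.123),(.106,-.099,.123),(-.11,.1,.12),(-.11,-.1,.12)]:
    u=proj(c,W(*p)); print(p,u.round(1)); cv2.drawMarker(im,tuple(int(round(k)) for k in u),(255,0,255),0,12,1)
cv2.imwrite("pics/w1.png",im)
E
```

```text
(-0.087, 0, 0.165) [318.8 214.3]
(0.005, 0, 0.162) [319.1  92. ]
(-0.049, 0, 0.162) [318.9 166.3]
(0.106, 0.099, 0.123) [188.1 -45.7]
(0.106, -0.099, 0.123) [450.  -45.6]
(-0.11, 0.1, 0.12) [215.  221.8]
(-0.11, -0.1, 0.12) [421.7 221.9]
```

View pics/w1.png

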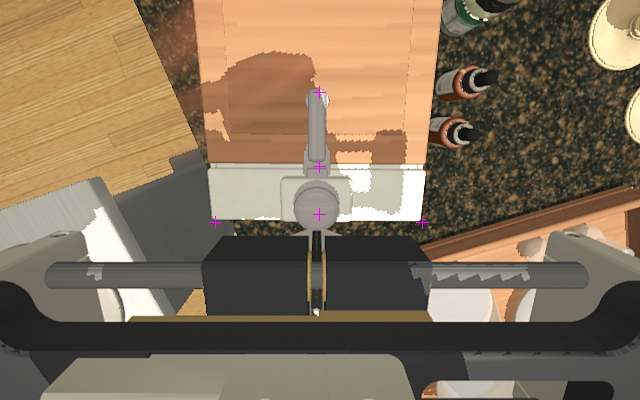

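The wrist view shows the button centred near (316,209) and bar ends at (317,90) and (317,162). These are 2–4 px from the projected marks, so within about 2 mm. I'll press now.

Call:
{"api": "step_arm", "payload": {
  "motion": [
    [[0.017, -0.017, 0.5], 0],
    [[0.017, -0.017, 0.9], 0],
    [[0.017, -0.017, 1.0], 0],
    [[0.017, -0.017, 1.05], 0],
    [[0.017, -0.017, 1.1], 0],
    [[0.017, -0.017, 1.14], 0],
    [[0.017, -0.017, 1.17], 0],
    [[0.017, -0.017, 1.17], 0]
  ]
}}

```text
time: 2.85
tool_pos: [0.4473, 0.0688, 0.1763]
tool_rot: [3.141, -0.001, 1.246]
contact_force: [-2.4, 2.3, 5.2]
opening: 0.0007
grip_force: 2.5
```

Call:
{"api": "step_arm", "payload": {
  "motion": [
    [[0, 0, 0.02], 0],
    [[0, 0, 0.04], 0],
    [[0, 0, 0.06], 0],
    [[0, 0, 0.06], 0],
    [[0, 0, 0.06], 0]
  ]
}}

```text
time: 3.48
tool_pos: [0.4474, 0.0688, 0.1736]
tool_rot: [3.14, -0.001, 1.246]
contact_force: [-5.7, 2.5, 13.4]
opening: 0.0003
grip_force: 6.8
```

Call:
{"api": "step_arm", "payload": {
  "motion": [
    [[0, 0, -0.1], 0],
    [[0, 0, -0.3], 0],
    [[0, 0, -0.8], 0],
    [[0, 0, -1.5], 0],
    [[0.0, 0, -1.7], 0],
    [[0, 0, -1.7], 0]
  ],
  "hand": 255
}}

```text
time: 4.22
tool_pos: [0.4475, 0.0682, 0.2742]
tool_rot: [3.14, -0.0, 1.246]
contact_force: [0.8, 0.5, 0.4]
opening: 0.0007
grip_force: 0.0
```

```bash
python3 - <<'E'
from cell import robot
from h import *
print(robot.observe()["tool_pos"])
c=wrist(robot); im=c["pixels"][:,:,::-1].copy()
q=(.4751,.1492,1.2464)
W=lambda x,y,z:[q[0]+np.cos(q[2])*x-np.sin(q[2])*y,q[1]+np.sin(q[2])*x+np.cos(q[2])*y,z]
for a,col in((0,(255,0,255)),(.12,(0,255,0))):
  for r in (101,155):
    x=106-r*np.cos(a)+43*np.sin(a); z=119+r*np.sin(a)+43*np.cos(a)
    u=proj(c,W(x/1e3,0,z/1e3)); print(a,r,u.round(1)); cv2.drawMarker(im,tuple(int(round(k)) for k in u),col,0,12,1)
for y in (.0,):
    u=proj(c,W(-.087,0,.165)); cv2.drawMarker(im,tuple(int(round(k)) for k in u),(255,0,255),0,12,1)
s=robot.read_camera("scene")["pixels"][165:265,253:383,::-1]
s=cv2.resize(s,(520,400),interpolation=cv2.INTER_CUBIC)
cv2.imwrite("pics/w2.png",np.hstack([im[:,180:450],s]))
E
```

```text
[0.44746336 0.06823195 0.27423447]
0 101 [318.6  96.2]
0 155 [318.5 162. ]
0.12 101 [318.8  87.1]
0.12 155 [318.7 157.6]
```

View pics/w2.png

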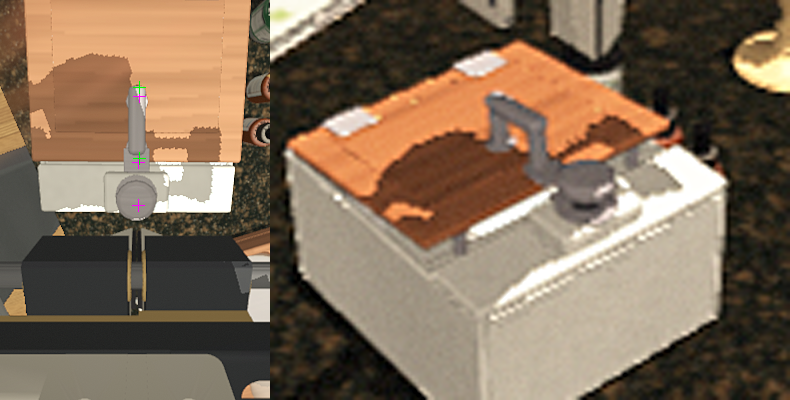

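Lid is ajar (the spring pins show in the scene view) and the button is back up; the bar in the left half is at column 137. Next I'll open the fingers and go over the handle.

Call:
{"api": "step_arm", "payload": {
  "motion": [
    [[0.6, -0.01, 0], 0],
    [[1.167, -0.01, 0], 0],
    [[1.167, -0.01, 0], 0],
    [[1.167, -0.01, 0.5], 0],
    [[1.167, -0.01, 1.0], 0],
    [[1.167, -0.01, 1.4], 0],
    [[1.167, -0.01, 1.6], 0],
    [[1.167, -0.01, 1.7], 0],
    [[1.167, -0.01, 1.7], 0],
    [[1.167, -0.01, 1.7], 0]
  ],
  "hand": 130
}}

```text
time: 5.58
tool_pos: [0.4692, 0.1349, 0.1725]
tool_rot: [3.14, -0.001, 1.246]
contact_force: [-0.9, -0.4, 3.0]
opening: 0.0451
grip_force: 1.4
```

Call:
{"api": "step_arm", "payload": {
  "motion": [
    [[0, 0, 0], 0],
    [[0, 0, 0], 0],
    [[0, 0, 0], 0],
    [[0, 0, 0], 0],
    [[0, 0, 0], 0],
    [[0, 0, 0], 0]
  ],
  "hand": 255,
  "squeeze": 20
}}

```text
time: 6.32
tool_pos: [0.4701, 0.1347, 0.1721]
tool_rot: [3.139, -0.001, 1.246]
contact_force: [6.1, -0.6, 2.6]
opening: 0.0135
grip_force: 21.4
```

Call:
{"api": "step_arm", "payload": {
  "motion": [
    [[0.047, 0.012, -0.1], 0],
    [[0.098, 0.012, -0.197], 0],
    [[0.216, 0.012, -0.384], 0],
    [[0.351, 0.012, -0.558], 0],
    [[0.504, 0.012, -0.718], 0],
    [[0.671, 0.012, -0.861], 0],
    [[0.671, 0.012, -0.861], 0],
    [[0.671, 0.012, -0.861], 0]
  ]
}}

```text
time: 7.32
tool_pos: [0.4828, 0.1716, 0.2236]
tool_rot: [3.14, 0.002, 1.246]
contact_force: [2.0, -5.8, 5.0]
opening: 0.014
grip_force: 20.6
```

```bash
python3 - <<'E'
from cell import robot
from h import *
s=robot.read_camera("scene")["pixels"][125:265,223:403,::-1]
cv2.imwrite("pics/s3.png",cv2.resize(s,None,fx=4,fy=4,interpolation=cv2.INTER_CUBIC))
E
```

```text
(no output)
```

View pics/s3.png

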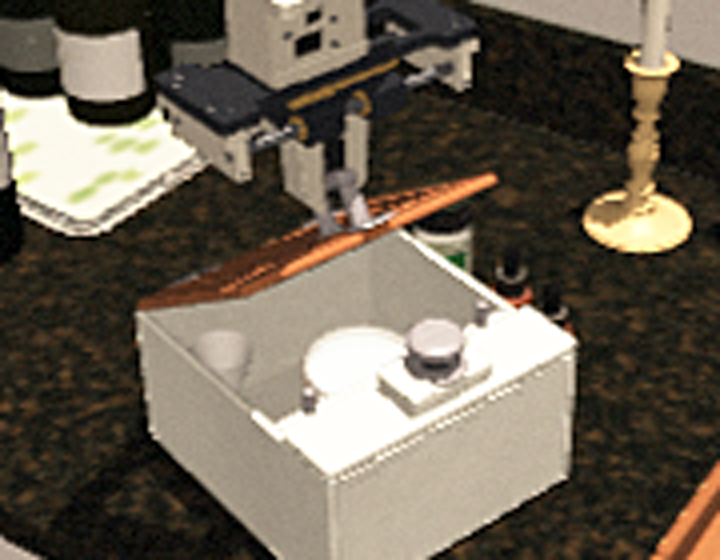

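The scene view shows the lid raised about 35°, with the fingers still gripping the bar at (340,190). Continuing along the arc.

Call:
{"api": "step_arm", "payload": {
  "motion": [
    [[0.09, 0, -0.065], 0],
    [[0.181, 0, -0.126], 0],
    [[0.374, 0, -0.234], 0],
    [[0.576, 0, -0.321], 0],
    [[0.786, 0, -0.388], 0],
    [[0.851, 0, -0.404], 0],
    [[0.851, 0, -0.404], 0],
    [[0.851, 0, -0.404], 0],
    [[0.851, 0, -0.404], 0]
  ]
}}

```text
time: 8.5
tool_pos: [0.4995, 0.2202, 0.2479]
tool_rot: [3.139, 0.001, 1.245]
contact_force: [3.9, -3.7, 3.6]
opening: 0.0139
grip_force: 20.0
```

```bash
python3 - <<'E'
from cell import robot
from h import *
p=robot.observe()["tool_pos"]; q=(.4751,.1492,1.2464); d=p[:2]-q[:2]
x=np.cos(q[2])*d[0]+np.sin(q[2])*d[1]; print(x,p[2]); v=np.array([.106-x,p[2]-.119])
print("angle",np.degrees(np.arctan2(v[1],v[0])-np.arctan2(37.5,128)),"r",np.hypot(*v),np.hypot(.128,.0375))
c=robot.read_camera("scene")
im=cv2.resize(c["pixels"][125:265,223:403,::-1],None,fx=4,fy=4,interpolation=cv2.INTER_CUBIC)
W=lambda x,y,z:[q[0]+np.cos(q[2])*x-np.sin(q[2])*y,q[1]+np.sin(q[2])*x+np.cos(q[2])*y,z]
a=np.radians(60)
for y in(-.099,.099):   # predicted lid free-edge corners at 60 deg, top face
    u=(proj(c,W(.106-.164*np.cos(a)+.004*np.sin(a),y,.119+.164*np.sin(a)+.004*np.cos(a)))-[223,125])*4
    cv2.drawMarker(im,tuple(int(k) for k in u),(255,0,255),0,14,1)
cv2.imwrite("pics/s4.png",im)
E
```

```text
0.0750565636998875 0.2478795290534722
angle 60.17014016333514 r 0.13254217916989255 0.13338009596637723
```

View pics/s4.png

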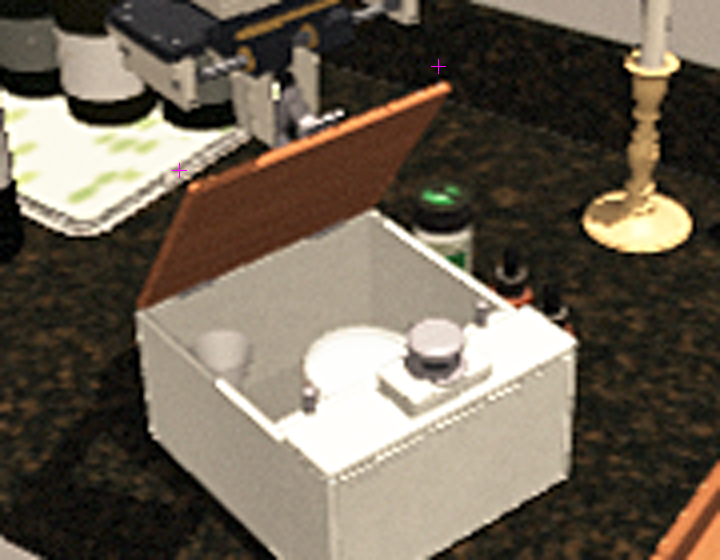

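The view shows the lid open and held, with its free-edge corners at (192,185) and (450,87), about 4 px off the 60° marks. I'll fit the angle to those corners.

```bash
python3 - <<'E'
from cell import robot
from h import *
q=(.4751,.1492,1.2464)
W=lambda x,y,z:[q[0]+np.cos(q[2])*x-np.sin(q[2])*y,q[1]+np.sin(q[2])*x+np.cos(q[2])*y,z]
c=robot.read_camera("scene")
for d in (50,55,60,65,70):
  for r in (.156,.164):
    a=np.radians(d)
    print(d,r,[((proj(c,W(.106-r*np.cos(a)+.004*np.sin(a),y,.119+r*np.sin(a)+.004*np.cos(a)))-[223,125])*4).round(0).tolist() for y in(-.099,.099)], ((proj(c,W(.106,.1,.119))-[223,125])*4).round())
E
```

```text
50 0.156 [[457.0, 107.0], [200.0, 216.0]] [132. 307.]
50 0.164 [[462.0, 102.0], [204.0, 211.0]] [132. 307.]
55 0.156 [[446.0, 90.0], [188.0, 196.0]] [132. 307.]
55 0.164 [[451.0, 83.0], [192.0, 190.0]] [132. 307.]
60 0.156 [[434.0, 73.0], [176.0, 178.0]] [132. 307.]
60 0.164 [[438.0, 66.0], [179.0, 171.0]] [132. 307.]
65 0.156 [[422.0, 58.0], [164.0, 161.0]] [132. 307.]
65 0.164 [[426.0, 50.0], [166.0, 153.0]] [132. 307.]
70 0.156 [[410.0, 44.0], [152.0, 145.0]] [132. 307.]
70 0.164 [[413.0, 36.0], [153.0, 136.0]] [132. 307.]
```

TCP geometry gives 60° and the image gives about 56–57° (after correcting for the ~6 px hinge offset). I'll raise it by 2° to centre between the two.

Call:
{"api": "step_arm", "payload": {
  "motion": [
    [[0.04, 0, -0.01], 0],
    [[0.075, 0, -0.016], 0],
    [[0.075, 0, -0.016], 0],
    [[0.075, 0, -0.016], 0],
    [[0.075, 0, -0.016], 0]
  ]
}}

```text
time: 9.22
tool_pos: [0.5009, 0.2241, 0.2488]
tool_rot: [3.14, 0.001, 1.245]
contact_force: [4.5, -4.6, 4.3]
opening: 0.0137
grip_force: 20.0
```

```bash
python3 - <<'E'
from cell import robot
from h import *
from scipy.optimize import least_squares
q=(.4751,.1492,1.2464)
W=lambda x,y,z:[q[0]+np.cos(q[2])*x-np.sin(q[2])*y,q[1]+np.sin(q[2])*x+np.cos(q[2])*y,z]
c=robot.read_camera("scene")
s=c["pixels"][125:225,243:353,::-1]
cv2.imwrite("pics/s5.png",cv2.resize(s,None,fx=6,fy=6,interpolation=cv2.INTER_CUBIC))
t=robot.read_camera("top")["pixels"][150:250,253:373,::-1]
a=cv2.resize(s,(396,360)); b=cv2.resize(t,(432,360)) 
cv2.imwrite("pics/s5.png",cv2.resize(np.hstack([cv2.resize(s,(440,400),interpolation=2),cv2.resize(t[:,:90],(360,400),interpolation=2)]),None,fx=1,fy=1))
E
```

```text
(no output)
```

View pics/s5.png

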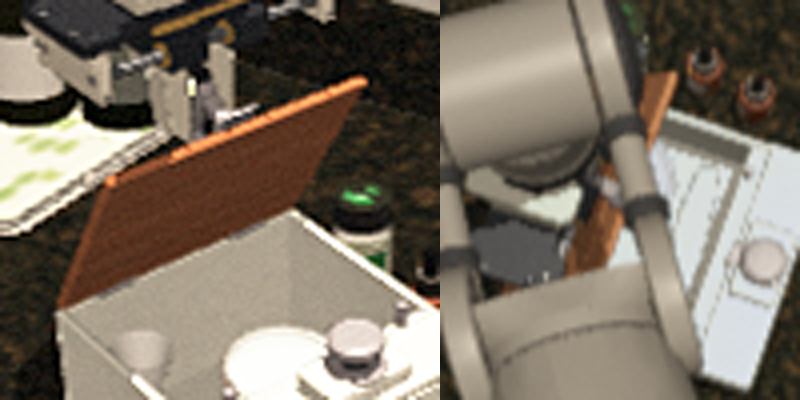

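The lid corners are at (110,180) and (366,80), which reads as about 57–58°; the TCP gives about 62°. Both are well within 60 ± 7°, and the bystanders are standing and the grip is firm.

```bash
python3 -c "
from cell import robot
print(robot.hand_in())"
```

```text
the job is handed in; nothing more can be done
None
```

I pressed the button to its stop and it came back up; the lid popped ajar, and the arm handed in still gripping the handle with the lid at about 60° (57–58° from the camera, about 62° from the arm's position).

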